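Lock two reagent bottles into the shaker's sliding clamp

ROBOT

A 6-joint arm with a two-finger parallel gripper is mounted at the origin on the work surface. World frame = base frame: x ahead of the robot, y to its left, z up, the work surface at z = 0. Lengths are in m, angles in rad, forces in N, time in s.
With the tool pointing down it reaches from about 0.3 to 0.875 m from the base axis. Payload 6.4 kg.
Tool frame: the origin (TCP) lies between the finger pads; the fingertips stand 25 mm ahead of it and the grasp point (between the pads) lies 6 mm ahead of it; z points along the fingers, y is the line along which they close (so a half turn about z gives the same grasp; the last joint's range is limited). The gripper opens to 85 mm and grips with 20 to 120 N. Pads are 22 mm wide; open, the fingers measure 114 mm over their backs; the gripper's body (76 mm by 85 mm) begins 54 mm behind the grasp point. The pads swing forward as they close: fully open they stand 13 mm farther back than shut.
Start: joints at [1.107, 0.181, 1.607, -0, 1.354, -0.206], TCP at [0.147, 0.556, 0.256] pointing down, gripper open.
Joint ranges: [-2.99, 2.99], [-0.89, 2.07], [0.3, 2.58], [-1.14, 4.28], [0, 2.63], [-3.12, 3.12]. Speed limits (rad/s): [2.57, 2.57, 3.01, 3.14, 3.14, 3.14].

INTERFACE

Orientations are given as a unit quaternion [w, x, y, z].
In Python, from bench import ctrl gives the robot as it stands.
- The arm moves only by the tool servo_tool, never from a script. Its argument "series" is text: rows parted by semicolons, each of 7 numbers parted by spaces: the gripper command: -1 is fully open, 1 is shut, values between are in proportion, then the shift along the tool's x, y, z in m, then the turn, a rotation vector about the tool's x, y, z in degrees. A call has 1 to 12 rows; each row is the pose to reach, as a shift and turn from the pose commanded when the call began, along the tool's axes at that moment; what a row does not reach only later rows make up. A row lasts 1/12 s, in which the tool goes at most 41.7 mm and 7.16 degrees, less where a joint would pass 70% of its speed; a pose out of reach is approached as far as the arm can. A call with a gripper value outside its range is refused whole. The fingers move at their own pace and stop on an object; the grip force is fixed at half the most. Time passes only in rows, so rows that repeat a pose let the fingers close. It gives the time, the measured TCP pose, the force, the opening and the grip force at its end, in the units of the state.
- ctrl.get_obs(): the state, without advancing time (a new reading comes with each control period).
- ctrl.camera(name): name is "side" or "top"; returns a dict with "img" (400x640x3 uint8, red, green, blue), "z_map" (400x640 float32, m along the optical axis (not along the pixel's ray), 0 where there is no reading), "fovy" (degrees; the focal length in pixels is half the picture's height over the tangent of half this angle, whatever the lens; pixels are square), "cx", "cy" (the principal point, pixels), "extrinsics" (4x4, takes a point from camera to world coordinates). Camera axes: x right, y down, z forward; pixel columns grow to the right and rows downward; lengths in m; the calibration is good to about 2 mm. A picture is of the moment at which its call begins.
- ctrl.hand_in(): hands the job in; it is judged then, once.
The state is a dict: "time_s": time; "q": joint angles; "dq": joint speeds; "joint_efforts": joint torques, N m; "eef_pos": TCP position; "eef_rot": TCP orientation; "wrist_force": force on the tool from outside, world axes, zero at the start; "torque": the same for the moment, N m; "opening": opening from 0.0 (shut) to 1.0 (fully open); "grasp_force": force on a finger pad.
Only numpy, scipy, OpenCV 4.12 (cv2) and the standard library are available. Lean on these libraries where they do the work, as an engineer would, in place of code of your own. Each camera call takes 0.05 s, during which the arm holds its last target. There are 200 camera calls.

TASK

Secure the amber and green bottles on the shaker: turn the orange-handled clamp knob anticlockwise so that the sliding bar is quite free, slide the bar gently towards the far, fixed bar until both upright bottles are held snugly between the two bars with no gap, and turn the knob clockwise again until it is firmly tight, without forcing it. Do not tip or bang the bottles, leave everything else on the bench where it stands, and take the hand away.

Things in the scene. Friction and masses are not known exactly. Their poses are not given: they have to be found in the camera images.
- shaker: laboratory shaker, fixed: white base under a grey platform 290 x 290, its top 75 above the bench. Origin: centre of its underside. x axis: the sliding direction, from the near (robot's) side to the far, fixed bar; y to the left of x; z up. When both bottles touch both bars, the sliding bar's face is at x = 44 and the bottles' axes at x = 72
- fixed_face (a point): middle of the bottle-side face of the FIXED black bar on the platform's far side (shaker x 100, y 30, 30 above the platform); the bar is 200 long along y, 14 thick, 20 to 40 above the platform; axes as the shaker's
- track: aluminium rail on the platform along the shaker's x at y = -100; 26 wide, 14 high, 286 long; the carriage rides on it. Origin: centre of its underside. The clamp screw presses on its top, whose true height differs between starts by a few tenths of a mm, so the angle where the screw begins to grip must be felt
- carriage: grey saddle on the rail with a black bar reaching left across the platform. Origin: rail centre line, platform level, plane of the bar's bottle-side face; axes as the shaker's. Bar x -14 to 0, y 10 to 215, 20 to 40 above platform; saddle x -62 to -12, 44 wide, top 36 above platform. Slides along x only: about 3 N when free; clamped it will not move
- bar_face (a point): point on the sliding bar's bottle-side face, 130 to the left of the carriage origin, 30 above the platform; axes as the shaker's
- knob: clamp knob on the saddle: black hub (diameter 32, 26 high) with one orange handle along its x axis, 11 wide, 10 to 28 above the origin, out to x = 72, then a round end (diameter 16) at x = 80. Origin: on its vertical axis (carriage x = -37) at the saddle's top, 111 above the bench. Clockwise from above tightens. It stays where it is left and starts 0.2 to 0.9 rad tight
- handle_mid (a point): point on the handle 58 from the knob's axis, 19 above its origin. Turning torque, felt only while it turns: loose about 0.05 N m; once the screw meets the rail the clamp force grows about 90 N per rad and the torque with it: roughly 0.4 N m at 75 N, 0.55 at 95 N, 0.75 at 120 N. Firm is over 45 N; over 160 N strains it
- bottle_amber: closed amber bottle with blue cap to be secured, loose, standing on the platform between the bars; diameter 56, height 95 (straight wall to 53), about 0.19 kg. Origin: centre of its underside
- bottle_green: closed green bottle, otherwise the same; the two stand side by side across the platform, one nearer the saddle
- spare_a: bystander: closed clear-glass bottle with blue cap, diameter 56, height 95, stands just to the right of the shaker. Origin: underside centre
- spare_b: bystander: closed clear-glass bottle with blue cap, diameter 68, height 125. Origin: underside centre
- spare_c: bystander: as spare_b. Origin: underside centre
- tube_rack: bystander: white test-tube rack 60 x 220 x 63 high with clear tubes to 117 high. Origin: underside centre
- marker: bystander: black and white marker pen, 120 long, 12 thick, lying. Origin: underside centre
- petri_dish: bystander: closed white dish, diameter 90, 14 high. Origin: underside centre
- loupe: bystander: black hand lens lying flat, lens diameter 60, handle to 115 from the lens centre, 8 thick. Origin: underside centre below the lens

How it is judged:
By the outcome, as a careful person would: the job done as asked, in the order asked, and still so for the second after the job is handed in, with the robot touching nothing.
It also fails if it takes over 62 s, if anything falls off the work surface, if the arm or the gripper's body presses on something with over 40 N, if the wrist force passes 120 N, or if a joint passes its speed limit or range.

## Working session

There is one attempt and no reset: what is moved stays moved. The work goes in short steps, Python scripts to look and compute and a tool call to move; the robot and the scene stay as the last step left them, time stands still between calls to the robot, and variables do not carry over. Pictures are saved under pics/ and viewed, at most 10 in all, crops included, and the job is handed in when it is done.

Besides the shell and the picture viewer there is one more tool, called in YAML: its name, and indented under it one key for each argument. servo_tool: Moves the arm, as the interface text tells. Its arguments: {"type":"object","properties":{"series":{"type":"string"}},"required":["series"]}

```bash
mkdir -p pics; cat > h.py <<'E'
from bench import ctrl
import numpy as np, cv2
def cam(n,save=None):
    c=ctrl.camera(n); c['n']=n
    if save: cv2.imwrite('pics/'+save,c['img'][...,::-1])
    c['f']=200/np.tan(np.radians(c['fovy'])/2); return c
def pts(c):
    z=c['z_map']; v,u=np.mgrid[:400,:640]
    p=np.stack([(u-c['cx'])/c['f']*z,(v-c['cy'])/c['f']*z,z,np.ones_like(z)],-1)
    return (p@np.array(c['extrinsics']).T)[...,:3]
def ray(c,u,v,h):
    E=np.array(c['extrinsics']); d=E[:3,:3]@[(u-c['cx'])/c['f'],(v-c['cy'])/c['f'],1]
    return E[:3,3]+d*(h-E[2,3])/d[2]
def mask(c,lo,hi):
    return cv2.inRange(cv2.cvtColor(c['img'],cv2.COLOR_RGB2HSV),lo,hi)>0
E
python3 - <<'E'
from h import *
o=ctrl.get_obs(); print({k:np.round(v,3).tolist() for k,v in o.items()})
t=cam('top','t0.png'); s=cam('side','s0.png')
for c in(t,s): print(c['f'],c['cx'],c['cy'],np.round(c['extrinsics'],3).tolist())
E
```

```text
{'time_s': 0.0, 'q': [1.107, 0.182, 1.608, -0.0, 1.354, -0.206], 'dq': [-0.001, 0.0, -0.001, -0.001, 0.0, -0.002], 'joint_efforts': [-0.0, -44.49, -35.132, -0.0, 0.009, 0.0], 'eef_pos': [0.146, 0.556, 0.255], 'eef_rot': [-0.0, 0.129, 0.992, -0.001], 'wrist_force': [0.781, 0.666, -0.461], 'torque': [0.016, 0.073, -0.02], 'grasp_force': 0.0, 'opening': 0.998}
495.6279197793084 315.67667245806734 205.4165409396039 [[-0.012, -0.994, 0.109, 0.329], [-1.0, 0.012, 0.002, -0.029], [-0.003, -0.109, -0.994, 1.661], [0.0, 0.0, 0.0, 1.0]]
490.1079645349674 311.54017302711196 202.0346010678662 [[0.699, -0.524, 0.487, -0.214], [-0.715, -0.497, 0.492, -0.713], [-0.016, -0.692, -0.722, 1.134], [0.0, 0.0, 0.0, 1.0]]
```

View pics/t0.png

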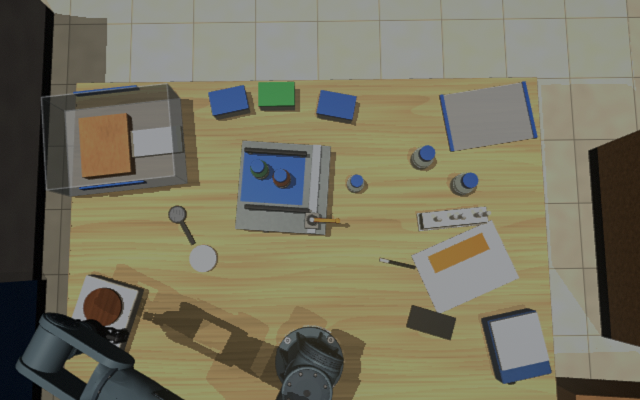

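View pics/s0.png

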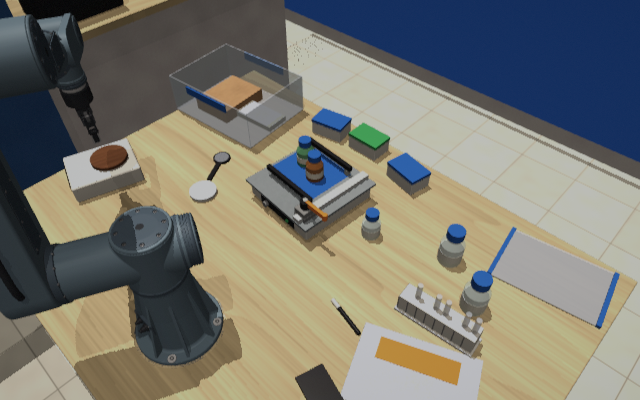

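The top view shows the shaker at about (285,187), with the knob at (312,219) and its orange handle pointing right to (348,222). The amber cap is at (283,176), the green bottle's cap at (260,167), the fixed bar at (277,152), the sliding bar at (277,209) and spare_a at (356,184). The side view agrees.

```bash
cat > m.py <<'E'
from h import *
def measure(save=None):
    t=cam('top'); s=cam('side')
    if save:
        a=cv2.resize(t['img'][125:250,220:380],(800,625))[:590]; cv2.imwrite('pics/'+save,a[...,::-1])
    for c,reg in((t,(slice(200,240),slice(295,365))),(s,(slice(185,235),slice(280,340)))):
        m=np.zeros((400,640),bool); m[reg]=mask(c,(8,150,90),(22,255,255))[reg]
        if c['n']=='side': m[:192]=0
        v,u=np.nonzero(m)
        q=np.array([ray(c,a,b,.136)[:2] for a,b in zip(u,v)])
        mu=q.mean(0); d=np.linalg.svd(q-mu)[2][0]; pr=(q-mu)@d
        print(c['n'],'handle n',len(u),'ends',np.round(mu+pr.min()*d,4),np.round(mu+pr.max()*d,4),'ang',np.degrees(np.arctan2(d[1],d[0])).round(1))
        mc=mask(c,(100,120,60),(125,255,255))
    P=pts(t); R=(slice(130,245),slice(225,340))
    g=t['img'].max(2)
    # black bars by depth height and darkness
    z=P[...,2]; m=np.zeros_like(z,bool); m[R]=((z>.1)&(z<.13)&(g<75))[R]
    n,l,st,ce=cv2.connectedComponentsWithStats(m.astype(np.uint8))
    for i in range(1,n):
        if st[i,4]<60: continue
        v,u=np.nonzero(l==i); q=np.array([ray(t,a,b,.115)[:2] for a,b in zip(u,v)])
        r=cv2.minAreaRect(q.astype(np.float32)); print('bar',st[i].tolist(),np.round(q.mean(0),4),'z',np.median(z[l==i]).round(3),np.round(r[0],4),np.round(r[1],4),round(r[2],2))
    # caps by height
    m=np.zeros_like(z,bool); m[R]=((z>.15)&(z<.19))[R]
    n,l,st,ce=cv2.connectedComponentsWithStats(m.astype(np.uint8))
    for i in range(1,n):
        if st[i,4]>15: print('cap',st[i].tolist(),np.round(ray(t,*ce[i],.168),4),np.round(P[l==i].mean(0),3))
    return t,s,P
if __name__=='__main__':
    t,s,P=measure('c0.png')
    z=P[...,2]; m=np.zeros_like(z,bool); m[130:245,225:340]=((z>.06)&(z<.1))[130:245,225:340]
    v,u=np.nonzero(m); q=np.array([ray(t,a,b,.075)[:2] for a,b in zip(u,v)])
    print('platform',cv2.minAreaRect(q.astype(np.float32)))
E
python3 m.py
```

```text
top handle n 83 ends [ 0.452  -0.0241] [ 0.4485 -0.0983] ang -92.7
side handle n 145 ends [ 0.4513 -0.0197] [ 0.4407 -0.1097] ang -96.7
bar [245, 148, 62, 9, 313] [0.6718 0.0994] z 0.114 [0.6716 0.0989] [0.1951 0.0168] 85.4
bar [245, 204, 65, 9, 307] [0.4904 0.096 ] z 0.115 [0.4903 0.0947] [0.202  0.0152] 85.55
cap [251, 160, 14, 14, 147] [0.6154 0.1507 0.168 ] [0.615 0.151 0.17 ]
cap [274, 169, 13, 14, 145] [0.5862 0.0812 0.168 ] [0.586 0.081 0.169]
platform ((0.564475417137146, 0.07895080745220184), (0.28988027572631836, 0.29032066464424133), 85.5694808959961)
```

View pics/c0.png

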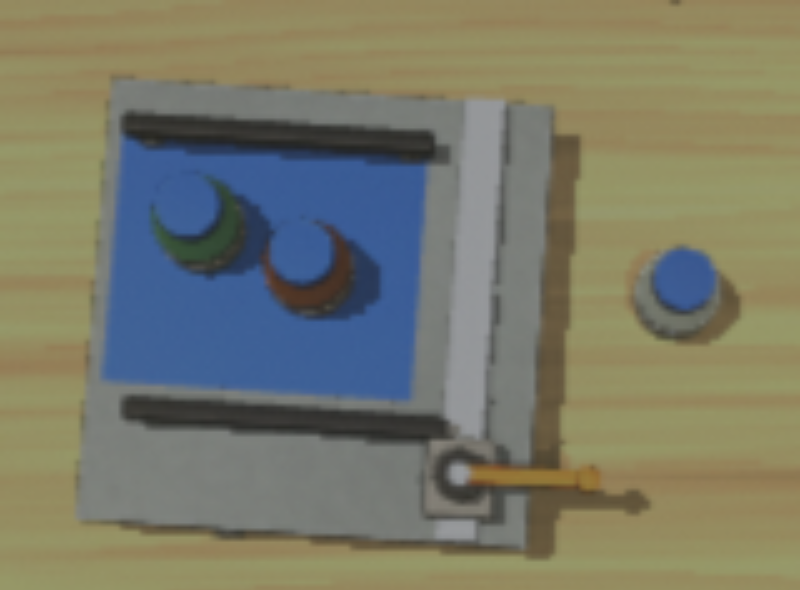

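The platform centre is at (0.5645, 0.079) with a yaw of about -4.45°. The knob axis is at about (0.453, -0.0126), the handle points to about -93°, and the slide needed is about 0.11 m. I'll move above the handle with the fingers as a loose fork.

servo_tool:
  series: "-1 -0.05 -0.06 0 0 0 7;-1 -0.1 -0.115 0.01 0 0 14;0 -0.14 -0.16 0.015 0 0 21;0.3 -0.17 -0.2 0.02 0 0 28;0.3 -0.2 -0.235 0.025 0 0 35;0.3 -0.23 -0.27 0.03 0 0 42;0.3 -0.26 -0.3 0.03 0 0 49;0.3 -0.29 -0.34 0.03 0 0 56;0.3 -0.32 -0.375 0.03 0 0 63;0.3 -0.35 -0.41 0.03 0 0 70;0.3 -0.38 -0.44 0.03 0 0 77;0.3 -0.41 -0.475 0.03 0 0 78.2"

```text
time_s: 1.2
eef_pos: [0.3648, 0.1053, 0.2282]
eef_rot: [0.0, 0.727, 0.686, 0.0]
wrist_force: [1.3, 0.9, -0.2]
opening: 0.349
grasp_force: 0.0
```

```bash
cat >> h.py <<'E'
from scipy.spatial.transform import Rotation as Ro
C=np.array([.5645,.079]); PSI=np.radians(-4.45); K=np.array([.453,-.0126])
def R(o): return Ro.from_quat(o['eef_rot'],scalar_first=True)
def rel(p,yaw,o=None):
    "shift and turn (tool axes) to TCP p with tool pointing down, tool x at world angle yaw deg"
    o=o or ctrl.get_obs(); r=R(o)
    g=Ro.from_euler('z',yaw,degrees=True)*Ro.from_matrix(np.diag([1,-1,-1.]))
    return np.round(r.inv().apply(np.array(p)-o['eef_pos'])*1000,1).tolist(), np.round((r.inv()*g).as_rotvec(degrees=True),2).tolist()
def st():
    o=ctrl.get_obs(); x=R(o).apply([1,0,0]); print(o['time_s'],'p',np.round(o['eef_pos'],4),'yaw',np.degrees(np.arctan2(x[1],x[0])).round(2),'F',np.round(o['wrist_force'],2),'M',np.round(o['torque'],3),'op',np.round(o['opening'],3),'q',np.round(o['q'],2)); return o
E
python3 -c "
from h import *
st();print(rel([.45,-.0705,.2],87))"
```

```text
1.2 p [0.3648 0.1053 0.2282] yaw 86.66 F [ 1.3   0.94 -0.19] M [-0.01  -0.054  0.03 ] op 0.349 q [-0.03 -0.27  2.09  0.    1.31  0.02]
([-170.6, 95.2, 28.3], [0.06, -0.01, -0.34])
```

servo_tool:
  series: "0.3 -0.03 0.018 0.01 0 0 0;0.3 -0.06 0.036 0.02 0 0 0;0.3 -0.09 0.054 0.025 0 0 0;0.3 -0.12 0.072 0.028 0 0 0;0.3 -0.145 0.085 0.028 0 0 0;0.3 -0.155 0.09 0.028 0 0 0;0.3 -0.155 0.09 0.028 0 0 0;0.3 -0.155 0.09 0.028 0 0 0"

```text
time_s: 1.87
eef_pos: [0.4459, -0.0519, 0.1997]
eef_rot: [-0.001, 0.726, 0.688, -0.0]
wrist_force: [0.3, -0.1, 0.1]
opening: 0.347
grasp_force: 0.0
```

```bash
python3 -c "
from h import *
st();print(rel([.45,-.0705,.14],87))
s=cam('side');cv2.imwrite('pics/a1.png',cv2.resize(s['img'][130:260,230:400],(780,596))[...,::-1])
"
```

```text
1.8667 p [ 0.4459 -0.0519  0.1997] yaw 86.96 F [ 0.32 -0.07  0.13] M [-0.005  0.009 -0.012] op 0.347 q [-0.38 -0.05  1.97  0.    1.22 -0.33]
([-18.4, 5.2, 59.7], [-0.06, -0.05, -0.04])
```

View pics/a1.png

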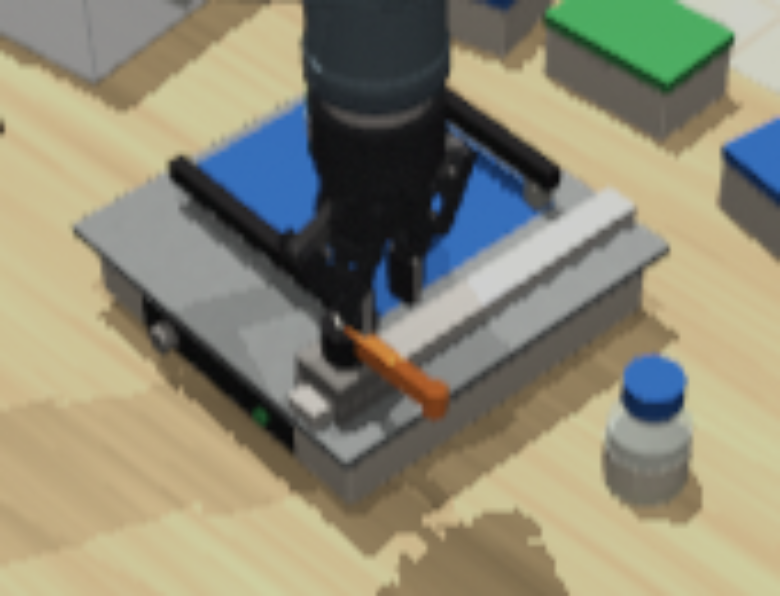

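The fork (crop about (370,280)) hangs above the saddle with its fingers on either side of the handle's line. The handle runs from (350,335) to (435,400). Next I move 18 mm outward along it and go down.

servo_tool:
  series: "0.3 -0.01 0.003 0.005 0 0 0;0.3 -0.018 0.005 0.015 0 0 0;0.3 -0.0185 0.005 0.025 0 0 0;0.3 -0.0185 0.005 0.035 0 0 0;0.3 -0.0185 0.005 0.045 0 0 0;0.3 -0.0185 0.005 0.055 0 0 0;0.3 -0.0185 0.005 0.0595 0 0 0;0.3 -0.0185 0.005 0.0595 0 0 0;0.3 -0.0185 0.005 0.0595 0 0 0"

```text
time_s: 2.67
eef_pos: [0.4502, -0.0707, 0.1402]
eef_rot: [-0.0, 0.725, 0.689, -0.0]
wrist_force: [-0.3, -0.4, -0.6]
opening: 0.351
grasp_force: 0.0
```

```bash
cat > arc.py <<'E'
# rows for an arc about the knob: python arc.py r a0 a1 n grip [kx ky]  (world handle angles, deg)
import sys; from h import *
r,a0,a1,n,off=map(float,sys.argv[1:6]); k=K if len(sys.argv)<7 else np.array(list(map(float,sys.argv[6:8])))
o=st()
for a in np.linspace(a0,a1,int(n)+1)[1:]:
    t=np.radians(a); u=np.array([np.cos(t),np.sin(t)]); w=np.array([-u[1],u[0]])
    p=k+r*u+off*w; s,q=rel([*p,.14],a+180,o); print(a.round(1),s,q)
E
python3 arc.py .058 -93 -65 8 0
```

```text
2.6667 p [ 0.4502 -0.0707  0.1402] yaw 87.04 F [-0.33 -0.41 -0.64] M [-0.004 -0.043 -0.003] op 0.351 q [-0.42  0.06  2.    0.    1.08 -0.37]
-89.5 [0.3, 3.2, 0.2] [-0.04, -0.02, -3.46]
-86.0 [0.6, 6.8, 0.2] [-0.04, -0.02, -6.96]
-82.5 [1.1, 10.3, 0.2] [-0.04, -0.02, -10.46]
-79.0 [1.9, 13.7, 0.2] [-0.04, -0.02, -13.96]
-75.5 [2.8, 17.1, 0.2] [-0.04, -0.03, -17.46]
-72.0 [4.0, 20.5, 0.2] [-0.04, -0.03, -20.96]
-68.5 [5.4, 23.8, 0.2] [-0.04, -0.03, -24.46]
-65.0 [6.9, 26.9, 0.2] [-0.04, -0.03, -27.96]
```

servo_tool:
  series: "0.45 0 0.0018 0 0 0 -1.75;0.45 0.0001 0.0035 0 0 0 -3.5;0.45 0.0002 0.0053 0 0 0 -5.25;0.45 0.0004 0.007 0 0 0 -7"

```text
time_s: 3.0
eef_pos: [0.4579, -0.071, 0.1412]
eef_rot: [0.0, 0.681, 0.732, 0.0]
wrist_force: [-1.1, 1.3, -0.7]
opening: 0.276
grasp_force: 0.5
```

servo_tool:
  series: "0.45 0 0.0018 0 0 0 -1.75;0.45 0.0001 0.0035 0 0 0 -3.5;0.45 0.0002 0.0053 0 0 0 -5.25;0.45 0.0004 0.007 0 0 0 -7"

```text
time_s: 3.33
eef_pos: [0.4649, -0.0701, 0.1413]
eef_rot: [0.001, 0.635, 0.772, 0.0]
wrist_force: [-1.9, -1.6, -0.1]
opening: 0.272
grasp_force: 0.3
```

servo_tool:
  series: "0.45 0 0.0018 0 0 0 -1.75;0.45 0.0001 0.0035 0 0 0 -3.5;0.45 0.0002 0.0053 0 0 0 -5.25;0.45 0.0004 0.007 0 0 0 -7"

```text
time_s: 3.67
eef_pos: [0.4715, -0.0682, 0.1412]
eef_rot: [0.0, 0.587, 0.81, 0.0]
wrist_force: [-1.2, 0.2, 0.7]
opening: 0.274
grasp_force: 0.5
```

```bash
python3 -c "
from h import *
st()"
```

```text
3.6667 p [ 0.4715 -0.0682  0.1412] yaw 108.12 F [-1.17  0.21  0.75] M [ 0.039  0.166 -0.049] op 0.274 q [-0.39  0.1   1.95  0.    1.09 -0.71]
```

```bash
python3 -c "
from h import *
t=cam('top');s=cam('side')
a=np.hstack([cv2.resize(t['img'][190:250,290:370],(400,300)),cv2.resize(s['img'][165:240,270:370],(400,300))]);cv2.imwrite('pics/a2.png',a[...,::-1])
"
```

```text
(no output)
```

View pics/a2.png

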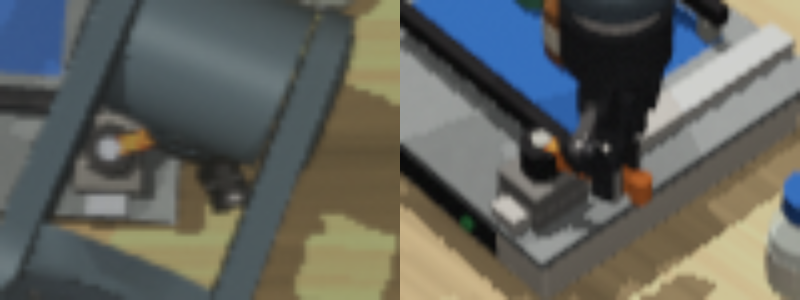

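The handle follows the fork: in the side crop its end is now at side pixel (330,211), and before the turn it was at (325,217). The forces stay small, so I keep turning and then check the angle.

servo_tool:
  series: "0.45 0 0.0018 0 0 0 -1.75;0.45 0.0001 0.0035 0 0 0 -3.5;0.45 0.0002 0.0053 0 0 0 -5.25;0.45 0.0004 0.007 0 0 0 -7"

```text
time_s: 4.1
eef_pos: [0.4778, -0.0657, 0.141]
eef_rot: [0.0, 0.537, 0.844, -0.0]
wrist_force: [-1.7, -0.1, 0.3]
opening: 0.277
grasp_force: 0.5
```

servo_tool:
  series: "0.45 0 0.0018 0 0 0 -1.75;0.45 0.0001 0.0035 0 0 0 -3.5;0.45 0.0002 0.0053 0 0 0 -5.25;0.45 0.0004 0.007 0 0 0 -7"

```text
time_s: 4.43
eef_pos: [0.4839, -0.0624, 0.1409]
eef_rot: [0.0, 0.484, 0.875, -0.0]
wrist_force: [-1.6, 0.4, -0.5]
opening: 0.275
grasp_force: 0.4
```

servo_tool:
  series: "0.45 0 0.0018 0 0 0 -1.75;0.45 0.0001 0.0035 0 0 0 -3.5;0.45 0.0002 0.0053 0 0 0 -5.25;0.45 0.0004 0.007 0 0 0 -7"

```text
time_s: 4.77
eef_pos: [0.4896, -0.0583, 0.1409]
eef_rot: [0.0, 0.43, 0.903, -0.0]
wrist_force: [-1.3, -0.0, 0.3]
opening: 0.275
grasp_force: 0.4
```

servo_tool:
  series: "0.45 0 0.0018 0 0 0 -1.75;0.45 0.0001 0.0035 0 0 0 -3.5;0.45 0.0002 0.0053 0 0 0 -5.25;0.45 0.0004 0.007 0 0 0 -7"

```text
time_s: 5.1
eef_pos: [0.4948, -0.0536, 0.1409]
eef_rot: [0.0, 0.374, 0.927, -0.0]
wrist_force: [-1.6, -1.7, -0.5]
opening: 0.279
grasp_force: 0.4
```

```bash
python3 arc.py .058 -44 -15 2 0;  python3 -c "
from h import *
print(ray(cam('side'),330,211,.13),ray(cam('side'),325,217,.13))
"
```

```text
5.1 p [ 0.4948 -0.0536  0.1409] yaw 136.06 F [-1.58 -1.67 -0.47] M [-0.052  0.133  0.018] op 0.279 q [-0.35  0.15  1.9  -0.    1.09 -1.15]
-29.5 [2.4, 15.0, 0.9] [-0.01, 0.01, -14.44]
-15.0 [7.8, 28.6, 0.9] [-0.01, 0.01, -28.94]
[ 0.47385915 -0.09082551  0.13      ] [ 0.44788645 -0.09612903  0.13      ]
```

servo_tool:
  series: "0.45 0 0.0018 0 0 0 -1.75;0.45 0.0001 0.0035 0 0 0 -3.5;0.45 0.0002 0.0053 0 0 0 -5.25;0.45 0.0004 0.007 0 0 0 -7"

```text
time_s: 5.53
eef_pos: [0.4994, -0.0484, 0.1408]
eef_rot: [0.0, 0.317, 0.948, -0.0]
wrist_force: [-1.2, -0.2, 0.3]
opening: 0.276
grasp_force: 0.4
```

servo_tool:
  series: "0.45 0 0.0018 0 0 0 -1.75;0.45 0.0001 0.0035 0 0 0 -3.5;0.45 0.0002 0.0053 0 0 0 -5.25;0.45 0.0004 0.007 0 0 0 -7"

```text
time_s: 5.87
eef_pos: [0.5032, -0.0426, 0.1408]
eef_rot: [0.0, 0.259, 0.966, -0.0]
wrist_force: [-0.5, -0.9, 0.2]
opening: 0.276
grasp_force: 0.4
```

servo_tool:
  series: "0.45 0 0.0018 0 0 0 -1.75;0.45 0.0001 0.0035 0 0 0 -3.5;0.45 0.0002 0.0053 0 0 0 -5.25;0.45 0.0004 0.007 0 0 0 -7"

```text
time_s: 6.2
eef_pos: [0.5064, -0.0363, 0.1408]
eef_rot: [0.0, 0.199, 0.98, -0.0]
wrist_force: [-0.8, -0.9, -0.2]
opening: 0.277
grasp_force: 0.4
```

servo_tool:
  series: "0.45 0 -0.003 0 0 0 0;0.45 0 -0.003 -0.02 0 0 0;0.3 0 -0.003 -0.045 0 0 0;0.3 0 -0.003 -0.065 0 0 0;0.3 0 -0.003 -0.065 0 0 0"

```text
time_s: 6.62
eef_pos: [0.5078, -0.0401, 0.2103]
eef_rot: [0.004, 0.2, 0.98, -0.001]
wrist_force: [1.4, -0.6, 1.3]
opening: 0.348
grasp_force: 0.0
```

```bash
python3 -c "
from h import *
st()
# behind saddle: carriage x -62 ; carriage now at shaker x ~ -66
x=np.array([np.cos(PSI),np.sin(PSI)]);y=np.array([-x[1],x[0]])
for cx in (-.066-.062-.045,):
  p=C+cx*x-.1*y; print(p, rel([*p,.205],90-4.45), rel([*p,.205],180-4.45))
"
```

```text
6.6167 p [ 0.5078 -0.0401  0.2103] yaw 156.91 F [ 1.4  -0.63  1.32] M [-0.025 -0.005  0.035] op 0.348 q [-0.31  0.08  1.82 -0.    1.24 -1.48]
[ 0.38426261 -0.00727563] ([126.5, -18.3, 4.3], [0.33, 0.39, 71.36]) ([126.5, -18.3, 4.3], [-0.04, 0.47, -18.64])
```

servo_tool:
  series: "0.6 0.03 -0.005 0.004 0 0 -6;1 0.06 -0.009 0.004 0 0 -12;1 0.09 -0.014 0.004 0.0 0.4 -18.6;1 0.12 -0.018 0.004 0 0.4 -18.6;1 0.1265 -0.0185 0.01 0 0.4 -18.6;1 0.1265 -0.0185 0.04 0 0.4 -18.6;1 0.1265 -0.0185 0.065 0 0.4 -18.6;1 0.1265 -0.0185 0.085 0 0.4 -18.6;1 0.1265 -0.0185 0.09 0 0.4 -18.6;1 0.1265 -0.0185 0.09 0 0.4 -18.6"

```text
time_s: 7.45
eef_pos: [0.3804, -0.0064, 0.1142]
eef_rot: [-0.005, 0.039, 0.999, 0.001]
wrist_force: [0.3, -0.4, -0.1]
opening: -0.001
grasp_force: 0.0
```

```bash
python3 -c "
from h import *
st()
x=np.array([np.cos(PSI),np.sin(PSI)]);y=np.array([-x[1],x[0]])
for cx in (-.173,-.139,-.028): print(rel([*(C+cx*x-.1*y),.119],180-4.45))
s=cam('side');t=cam('top')
a=np.hstack([cv2.resize(t['img'][140:240,230:363],(400,300)),cv2.resize(s['img'][140:240,250:383],(400,300))]);cv2.imwrite('pics/a3.png',a[...,::-1])
"
```

```text
7.45 p [ 0.3804 -0.0064  0.1142] yaw 175.55 F [ 0.34 -0.38 -0.11] M [-0.026 -0.043 -0.016] op -0.001 q [-0.33 -0.06  2.19 -0.    1.03 -1.82]
([-3.9, -0.6, -4.9], [0.11, -0.59, 0.0])
([-37.9, -0.6, -5.2], [0.11, -0.59, 0.0])
([-148.9, -0.6, -6.4], [0.11, -0.59, 0.0])
```

View pics/a3.png

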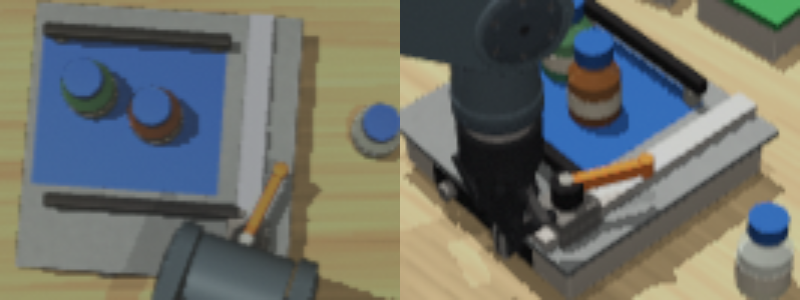

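The handle now points to about -28°, so it has turned about 1.13 rad. The closed fingers are behind the saddle and both bottles stand undisturbed at crop (90,88) and (155,112). Next I raise 5 mm and push.

servo_tool:
  series: "1 0 -0.0006 -0.005 0 -0.5 0;1 -0.006 -0.0006 -0.005 0 -0.5 0;1 -0.012 -0.0006 -0.005 0 -0.5 0;1 -0.018 -0.0006 -0.005 0 -0.5 0;1 -0.024 -0.0006 -0.005 0 -0.5 0;1 -0.029 -0.0006 -0.005 0 -0.5 0;1 -0.032 -0.0006 -0.005 0 -0.5 0;1 -0.034 -0.0006 -0.005 0 -0.5 0;1 -0.036 -0.0006 -0.005 0 -0.5 0;1 -0.038 -0.0006 -0.005 0 -0.5 0;1 -0.04 -0.0006 -0.005 0 -0.5 0;1 -0.042 -0.0006 -0.005 0 -0.5 0"

```text
time_s: 8.55
eef_pos: [0.4229, -0.0103, 0.1199]
eef_rot: [0.0, 0.038, 0.999, 0.001]
wrist_force: [-2.4, -0.7, 0.1]
opening: -0.001
grasp_force: 1.6
```

servo_tool:
  series: "1 -0.0015 0 0 0 0 0;1 -0.003 0 0 0 0 0;1 -0.0045 0 0 0 0 0;1 -0.006 0 0 0 0 0"

```text
time_s: 8.88
eef_pos: [0.4291, -0.0108, 0.12]
eef_rot: [0.001, 0.038, 0.999, 0.001]
wrist_force: [-3.5, -0.9, -1.6]
opening: 0.002
grasp_force: 1.5
```

```bash
cat > sh.py <<'E'
from h import *
o=st(); x=np.array([np.cos(PSI),np.sin(PSI)]);y=np.array([-x[1],x[0]])
d=np.array(o['eef_pos'])[:2]-C; print('tcp shaker',np.round([d@x*1e3,d@y*1e3],1), 'to -28:',rel([*(C-.028*x-.1*y),.119],180-4.45))
t=cam('top'); P=pts(t); z=P[...,2]
for nm,h0,h1,h in(('bar',.1,.13,.115),('cap',.155,.185,.168)):
    m=np.zeros(z.shape,bool); m[140:225,230:318]=((z>h0)&(z<h1)&((t['img'].max(2)<75)|(h>.15)))[140:225,230:318]
    n,l,s,c=cv2.connectedComponentsWithStats(m.astype(np.uint8))
    for i in range(1,n):
        if s[i,4]>60:
            q=ray(t,*c[i],h)[:2]-C; print(nm,s[i].tolist(),'shaker',np.round([q@x*1e3,q@y*1e3],1))
E
python3 sh.py
```

```text
8.8833 p [ 0.4291 -0.0108  0.12  ] yaw 175.63 F [-3.46 -0.92 -1.57] M [-0.027  0.532  0.009] op 0.002 q [-0.3   0.03  2.08  0.    1.03 -1.8 ]
tcp shaker [-128. -100.] to -28: ([-100.0, -0.1, 1.1], [0.07, 0.06, 0.08])
bar [245, 148, 62, 9, 312] shaker [105.3  27.3]
bar [245, 200, 42, 8, 192] shaker [-62.1  47.7]
cap [251, 160, 13, 13, 142] shaker [45.7 75.8]
cap [274, 169, 13, 14, 140] shaker [21.9  4. ]
```

The carriage slides freely at about 3 N. About 97 mm remain, so I continue, going slowly before the bottles are touched.

servo_tool:
  series: "1 -0.002 0 0 0 0 0;1 -0.005 0 0 0 0 0;1 -0.008 0 0 0 0 0;1 -0.011 0 0 0 0 0;1 -0.014 0 0 0 0 0;1 -0.017 0 0 0 0 0;1 -0.02 0 0 0 0 0;1 -0.023 0 0 0 0 0;1 -0.026 0 0 0 0 0;1 -0.0285 0 0 0 0 0;1 -0.0305 0 0 0 0 0;1 -0.032 0 0 0 0 0"

```text
time_s: 9.93
eef_pos: [0.4616, -0.0133, 0.1204]
eef_rot: [0.001, 0.038, 0.999, 0.001]
wrist_force: [-2.4, -0.0, -1.1]
opening: -0.002
grasp_force: 1.5
```

servo_tool:
  series: "1 -0.0012 0 0 0 0 0;1 -0.0024 0 0 0 0 0;1 -0.0036 0 0 0 0 0;1 -0.0048 0 0 0 0 0;1 -0.006 0 0 0 0 0;1 -0.0072 0 0 0 0 0;1 -0.0084 0 0 0 0 0;1 -0.0096 0 0 0 0 0;1 -0.0108 0 0 0 0 0;1 -0.012 0 0 0 0 0;1 -0.0132 0 0 0 0 0;1 -0.0144 0 0 0 0 0"

```text
time_s: 10.93
eef_pos: [0.4758, -0.0144, 0.1204]
eef_rot: [0.001, 0.038, 0.999, 0.001]
wrist_force: [-3.3, 0.0, -1.6]
opening: 0.003
grasp_force: 1.5
```

servo_tool:
  series: "1 -0.001 0 0 0 0 0;1 -0.002 0 0 0 0 0;1 -0.003 0 0 0 0 0;1 -0.004 0 0 0 0 0;1 -0.005 0 0 0 0 0;1 -0.006 0 0 0 0 0;1 -0.007 0 0 0 0 0;1 -0.008 0 0 0 0 0;1 -0.009 0 0 0 0 0;1 -0.01 0 0 0 0 0;1 -0.011 0 0 0 0 0;1 -0.012 0 0 0 0 0"

```text
time_s: 11.93
eef_pos: [0.4877, -0.0154, 0.1204]
eef_rot: [0.001, 0.038, 0.999, 0.0]
wrist_force: [-5.4, 0.6, -0.0]
opening: -0.002
grasp_force: 2.2
```

```bash
python3 sh.py
```

```text
11.9333 p [ 0.4877 -0.0154  0.1204] yaw 175.63 F [-5.41  0.63 -0.04] M [0.007 0.77  0.02 ] op -0.002 q [-0.28  0.16  1.93  0.    1.04 -1.77]
tcp shaker [ -69.3 -100. ] to -28: ([-41.3, -0.0, 1.4], [0.06, 0.11, 0.08])
bar [245, 148, 62, 9, 307] shaker [105.4  27.5]
bar [247, 178, 42, 11, 208] shaker [-2.3 43.8]
cap [251, 160, 13, 13, 141] shaker [45.7 75.9]
cap [274, 166, 13, 14, 143] shaker [31.6  4.2]
```

servo_tool:
  series: "1 -0.001 0 0 0 0 0;1 -0.002 0 0 0 0 0;1 -0.003 0 0 0 0 0;1 -0.004 0 0 0 0 0;1 -0.005 0 0 0 0 0;1 -0.006 0 0 0 0 0;1 -0.007 0 0 0 0 0;1 -0.008 0 0 0 0 0;1 -0.009 0 0 0 0 0;1 -0.01 0 0 0 0 0;1 -0.011 0 0 0 0 0;1 -0.012 0 0 0 0 0"

```text
time_s: 12.98
eef_pos: [0.4997, -0.0163, 0.1204]
eef_rot: [0.001, 0.038, 0.999, 0.001]
wrist_force: [-5.1, -1.1, -0.8]
opening: -0.001
grasp_force: 2.2
```

servo_tool:
  series: "1 -0.001 0 0 0 0 0;1 -0.002 0 0 0 0 0;1 -0.003 0 0 0 0 0;1 -0.004 0 0 0 0 0;1 -0.005 0 0 0 0 0;1 -0.006 0 0 0 0 0;1 -0.007 0 0 0 0 0;1 -0.008 0 0 0 0 0;1 -0.009 0 0 0 0 0;1 -0.01 0 0 0 0 0;1 -0.011 0 0 0 0 0;1 -0.012 0 0 0 0 0"

```text
time_s: 13.98
eef_pos: [0.5112, -0.0172, 0.1204]
eef_rot: [0.0, 0.038, 0.999, 0.001]
wrist_force: [-6.0, -0.4, 0.4]
opening: 0.0
grasp_force: 3.1
```

servo_tool:
  series: "1 -0.001 0 0 0 0 0;1 -0.002 0 0 0 0 0;1 -0.003 0 0 0 0 0;1 -0.004 0 0 0 0 0;1 -0.005 0 0 0 0 0;1 -0.006 0 0 0 0 0;1 -0.007 0 0 0 0 0"

```text
time_s: 14.57
eef_pos: [0.5182, -0.0177, 0.1204]
eef_rot: [0.0, 0.038, 0.999, 0.0]
wrist_force: [-6.3, -0.8, -0.8]
opening: 0.003
grasp_force: 3.1
```

```bash
python3 sh.py
```

```text
14.5667 p [ 0.5182 -0.0177  0.1204] yaw 175.63 F [-6.26 -0.81 -0.83] M [-0.204  1.068 -0.035] op 0.003 q [-0.26  0.23  1.86  0.    1.06 -1.76]
tcp shaker [ -38.6 -100. ] to -28: ([-10.6, 0.0, 1.4], [0.06, 0.05, 0.08])
bar [245, 148, 62, 9, 307] shaker [105.4  27.3]
bar [248, 162, 41, 17, 232] shaker [30.5 48.1]
cap [251, 154, 14, 14, 148] shaker [62.2 75.6]
cap [275, 156, 13, 14, 140] shaker [62.2  3.9]
```

Both bottles now move with the bar, with about 8 mm left. I go slower and watch for the force rise.

servo_tool:
  series: "1 -0.0007 0 0 0 0 0;1 -0.0014 0 0 0 0 0;1 -0.0021 0 0 0 0 0;1 -0.0028 0 0 0 0 0;1 -0.0035 0 0 0 0 0;1 -0.0042 0 0 0 0 0;1 -0.005 0 0 0 0 0"

```text
time_s: 15.2
eef_pos: [0.5232, -0.0181, 0.1204]
eef_rot: [0.0, 0.038, 0.999, 0.0]
wrist_force: [-6.5, -2.3, 0.7]
opening: 0.001
grasp_force: 3.1
```

servo_tool:
  series: "1 -0.0004 0 0 0 0 0;1 -0.0008 0 0 0 0 0;1 -0.0012 0 0 0 0 0"

```text
time_s: 15.45
eef_pos: [0.5244, -0.0182, 0.1204]
eef_rot: [0.0, 0.038, 0.999, 0.0]
wrist_force: [-7.0, -0.3, 0.4]
opening: 0.004
grasp_force: 3.1
```

servo_tool:
  series: "1 -0.0004 0 0 0 0 0;1 -0.0008 0 0 0 0 0"

```text
time_s: 15.62
eef_pos: [0.5252, -0.0183, 0.1204]
eef_rot: [0.0, 0.038, 0.999, 0.0]
wrist_force: [-5.5, -1.6, 0.7]
opening: 0.001
grasp_force: 3.1
```

servo_tool:
  series: "1 -0.0004 0 0 0 0 0;1 -0.0008 0 0 0 0 0"

```text
time_s: 15.78
eef_pos: [0.526, -0.0183, 0.1204]
eef_rot: [0.0, 0.038, 0.999, 0.0]
wrist_force: [-7.0, -1.6, 1.2]
opening: -0.0
grasp_force: 3.1
```

servo_tool:
  series: "1 -0.0003 0 0 0 0 0;1 -0.0006 0 0 0 0 0"

```text
time_s: 15.95
eef_pos: [0.5266, -0.0184, 0.1204]
eef_rot: [0.0, 0.038, 0.999, 0.0]
wrist_force: [-6.3, -1.3, -0.1]
opening: -0.0
grasp_force: 3.0
```

servo_tool:
  series: "1 -0.0003 0 0 0 0 0;1 -0.0006 0 0 0 0 0"

```text
time_s: 16.12
eef_pos: [0.5272, -0.0184, 0.1204]
eef_rot: [0.0, 0.038, 0.999, 0.0]
wrist_force: [-5.4, -1.2, -0.0]
opening: 0.0
grasp_force: 3.0
```

servo_tool:
  series: "1 -0.0003 0 0 0 0 0;1 -0.0006 0 0 0 0 0"

```text
time_s: 16.28
eef_pos: [0.5273, -0.0184, 0.1204]
eef_rot: [-0.0, 0.038, 0.999, 0.001]
wrist_force: [-9.1, -1.1, 3.1]
opening: -0.002
grasp_force: 4.6
```

The force rises and the motion stops, so the bottles have met the fixed bar. One small nudge more, then I check both.

servo_tool:
  series: "1 -0.0003 0 0 0 0 0;1 -0.0003 0 0 0 0 0;1 -0.0003 0 0 0 0 0"

```text
time_s: 16.53
eef_pos: [0.5273, -0.0185, 0.1203]
eef_rot: [-0.0, 0.038, 0.999, 0.0]
wrist_force: [-9.2, -0.4, 3.1]
opening: -0.001
grasp_force: 4.7
```

```bash
python3 sh.py
```

```text
16.5333 p [ 0.5273 -0.0185  0.1203] yaw 175.64 F [-9.21 -0.38  3.12] M [-0.221  1.477 -0.027] op -0.001 q [-0.26  0.24  1.83  0.    1.07 -1.76]
tcp shaker [ -29.5 -100. ] to -28: ([-1.5, 0.0, 1.3], [0.05, -0.05, 0.09])
bar [245, 148, 62, 9, 271] shaker [106.   24.4]
bar [248, 158, 40, 19, 227] shaker [39.2 47.4]
cap [252, 151, 13, 14, 143] shaker [71.4 75.5]
cap [275, 153, 13, 14, 145] shaker [70.8  3.7]
```

Both bottles sit against both bars, with cap x at 71.4 and 70.8 in the measured frame. Now I back off, rise clear of the knob and measure the handle.

servo_tool:
  series: "1 0.001 0 0 0 0 0;1 0.003 0 0 0 0 0;1 0.01 0 0 0 0 0;1 0.02 0 0 0 0 0;0.6 0.03 0 -0.02 0 0 0;0.3 0.035 0 -0.05 0 0 0;0.3 0.035 0 -0.08 0 0 0;0.3 0.035 0 -0.085 0 0 0;0.3 0.035 0 -0.085 0 0 0"

```text
time_s: 17.33
eef_pos: [0.4956, -0.0163, 0.2087]
eef_rot: [0.005, 0.038, 0.999, -0.0]
wrist_force: [0.1, 0.4, -0.7]
opening: 0.353
grasp_force: 0.0
```

```bash
cat > hd.py <<'E'
from h import *
for n,reg in(('top',(slice(150,235),slice(290,365))),('side',(slice(140,215),slice(300,370)))):
    c=cam(n); m=np.zeros((400,640),np.uint8); m[reg]=mask(c,(8,150,90),(22,255,255))[reg]
    k,l,s,ce=cv2.connectedComponentsWithStats(m); 
    for i in range(1,k):
        if s[i,4]<25: continue
        v,u=np.nonzero(l==i); h=.137 if n=='top' else .134
        q=np.array([ray(c,a,b,h)[:2] for a,b in zip(u,v)]); mu=q.mean(0); d=np.linalg.svd(q-mu)[2][0]; pr=(q-mu)@d
        print(n,s[i].tolist(),'ends',np.round(mu+pr.min()*d,4),np.round(mu+pr.max()*d,4),'ang',np.degrees(np.arctan2(d[1],d[0])).round(1))
E
python3 sh.py; python3 hd.py; python3 -c "
from h import *
k=np.array([.5627,-.0212]); a=np.radians(-28)
p=k+.058*np.array([np.cos(a),np.sin(a)]); print(p,rel([*p,.205],152))"
```

```text
17.3333 p [ 0.4956 -0.0163  0.2087] yaw 175.64 F [ 0.09  0.42 -0.68] M [-0.042 -0.025 -0.029] op 0.353 q [-0.27  0.05  1.86  0.    1.23 -1.77]
tcp shaker [ -61.3 -100.4] to -28: ([-32.4, 0.3, 90.1], [-0.01, 0.57, 0.09])
bar [245, 148, 62, 9, 268] shaker [106.1  24.3]
bar [248, 158, 40, 19, 230] shaker [39.6 48.6]
cap [252, 151, 13, 14, 147] shaker [71.2 75.2]
cap [275, 153, 13, 14, 139] shaker [71.7  3.8]
top [319, 159, 9, 15, 46] ends [ 0.6409 -0.0615] [ 0.5968 -0.0391] ang 153.1
side [328, 154, 7, 9, 41] ends [0.6543 0.0652] [0.6201 0.0472] ang -152.3
side [336, 174, 26, 11, 129] ends [ 0.639  -0.0657] [ 0.5682 -0.0274] ang 151.5
[ 0.61391096 -0.04842935] ([-123.2, -23.4, -0.5], [0.09, 0.04, 23.63])
```

The handle is at about -27.5°, its end 88 mm from my knob estimate, which agrees. I move the fork over it and lower.

servo_tool:
  series: "0.3 -0.03 -0.006 0 0 0 6;0.3 -0.06 -0.012 0 0 0 12;0.3 -0.09 -0.018 0 0 0 18;0.3 -0.12 -0.023 0 0 0 23.6;0.3 -0.123 -0.0234 0.01 0 0 23.6;0.3 -0.123 -0.0234 0.03 0 0 23.6;0.3 -0.123 -0.0234 0.05 0 0 23.6;0.3 -0.123 -0.0234 0.063 0 0 23.6;0.3 -0.123 -0.0234 0.0655 0 0 23.6;0.3 -0.123 -0.0234 0.0655 0 0 23.6"

```text
time_s: 18.32
eef_pos: [0.6127, -0.048, 0.1379]
eef_rot: [-0.001, 0.241, 0.97, 0.001]
wrist_force: [0.6, -0.9, 0.2]
opening: 0.347
grasp_force: 0.0
```

```bash
python3 arc.py .058 -28 -35 1 0 .5627 -.0212; python3 arc.py .058 -28 -28.01 1 0 .5627 -.0212
```

```text
18.3167 p [ 0.6127 -0.048   0.1379] yaw 152.06 F [ 0.63 -0.87  0.17] M [-0.044 -0.016 -0.012] op 0.347 q [-0.27  0.39  1.59  0.    1.16 -1.36]
-35.0 [-0.8, -6.9, -2.1] [0.04, -0.16, 7.06]
18.3167 p [ 0.6127 -0.048   0.1379] yaw 152.06 F [ 0.63 -0.87  0.17] M [-0.044 -0.016 -0.012] op 0.347 q [-0.27  0.39  1.59  0.    1.16 -1.36]
-28.0 [-1.2, 0.2, -2.1] [0.05, -0.16, 0.07]
```

servo_tool:
  series: "0.45 -0.0003 -0.0018 -0.002 0 0 1.75;0.45 -0.0006 -0.0035 -0.002 0 0 3.5;0.45 -0.0007 -0.0053 -0.002 0 0 5.25;0.45 -0.0008 -0.007 -0.002 0 0 7"

```text
time_s: 18.65
eef_pos: [0.6124, -0.0551, 0.1437]
eef_rot: [0.002, 0.301, 0.954, 0.001]
wrist_force: [-0.2, 1.8, -0.5]
opening: 0.269
grasp_force: 0.4
```

servo_tool:
  series: "0.45 0 -0.0018 0 0 0 1.75;0.45 0.0001 -0.0035 0 0 0 3.5;0.45 0.0002 -0.0053 0 0 0 5.25;0.45 0.0004 -0.007 0 0 0 7"

```text
time_s: 18.98
eef_pos: [0.6082, -0.0606, 0.1437]
eef_rot: [0.002, 0.359, 0.934, 0.001]
wrist_force: [0.4, -0.5, -0.4]
opening: 0.275
grasp_force: 0.4
```

servo_tool:
  series: "0.45 0 -0.0018 0 0 0 1.75;0.45 0.0001 -0.0035 0 0 0 3.5;0.45 0.0002 -0.0053 0 0 0 5.25;0.45 0.0004 -0.007 0 0 0 7"

```text
time_s: 19.32
eef_pos: [0.6033, -0.0657, 0.1438]
eef_rot: [0.002, 0.415, 0.91, 0.001]
wrist_force: [0.8, 0.9, -0.2]
opening: 0.274
grasp_force: 0.4
```

servo_tool:
  series: "0.45 0 -0.0018 0 0 0 1.75;0.45 0.0001 -0.0035 0 0 0 3.5;0.45 0.0002 -0.0053 0 0 0 5.25;0.45 0.0004 -0.007 0 0 0 7"

```text
time_s: 19.65
eef_pos: [0.5978, -0.07, 0.1438]
eef_rot: [0.002, 0.47, 0.883, 0.001]
wrist_force: [0.8, -0.2, -0.9]
opening: 0.271
grasp_force: 0.4
```

```bash
cat > tq.py <<'E'
from h import *
k=np.array([.5627,-.0212]); o=st(); d=np.array(o['eef_pos'])[:2]-k; r=np.hypot(*d); F=np.array(o['wrist_force'])[:2]
print('pos ang',np.degrees(np.arctan2(d[1],d[0])).round(1),'r',r.round(4),'Ft',round((d[0]*F[1]-d[1]*F[0])/r,2),'Fr',round(F@d/r,2))
E
python3 tq.py; python3 hd.py; python3 sh.py|grep -v p
```

```text
19.65 p [ 0.5978 -0.07    0.1438] yaw 123.97 F [ 0.83 -0.16 -0.92] M [-0.011 -0.181  0.014] op 0.271 q [-0.31  0.36  1.63  0.    1.15 -0.91]
pos ang -54.3 r 0.0602 Ft 0.58 Fr 0.62
top [316, 176, 8, 7, 25] ends [ 0.5864 -0.0492] [ 0.571  -0.0296] ang 128.1
side [318, 154, 17, 9, 110] ends [0.6412 0.0476] [0.6079 0.0847] ang 131.9
side [336, 180, 12, 7, 58] ends [ 0.5704 -0.0265] [ 0.5849 -0.0586] ang -65.6
side [357, 180, 7, 8, 39] ends [ 0.6257 -0.0761] [ 0.6004 -0.0917] ang -148.3
bar [245, 148, 60, 9, 256] shaker [106.1  28.4]
bar [248, 162, 49, 15, 282] shaker [38.8 31.7]
```

servo_tool:
  series: "0.45 0 -0.0018 0.001 0 0 1.75;0.45 0.0001 -0.0035 0.002 0 0 3.5;0.45 0.0002 -0.0053 0.002 0 0 5.25;0.45 0.0004 -0.007 0.002 0 0 7"

```text
time_s: 20.13
eef_pos: [0.5914, -0.0734, 0.1408]
eef_rot: [0.001, 0.522, 0.853, 0.001]
wrist_force: [1.0, 0.1, 0.1]
opening: 0.274
grasp_force: 0.4
```

servo_tool:
  series: "0.45 0 -0.0018 0 0 0 1.75;0.45 0.0001 -0.0035 0 0 0 3.5;0.45 0.0002 -0.0053 0 0 0 5.25;0.45 0.0004 -0.007 0 0 0 7"

```text
time_s: 20.47
eef_pos: [0.5851, -0.0764, 0.1409]
eef_rot: [0.001, 0.573, 0.819, 0.001]
wrist_force: [1.5, 0.3, -1.0]
opening: 0.281
grasp_force: 0.5
```

servo_tool:
  series: "0.45 0 -0.0018 0 0 0 1.75;0.45 0.0001 -0.0035 0 0 0 3.5;0.45 0.0002 -0.0053 0 0 0 5.25;0.45 0.0004 -0.007 0 0 0 7"

```text
time_s: 20.8
eef_pos: [0.5785, -0.0785, 0.1409]
eef_rot: [0.002, 0.622, 0.783, 0.001]
wrist_force: [2.7, -0.7, -0.7]
opening: 0.273
grasp_force: 0.8
```

servo_tool:
  series: "0.45 0 -0.0018 0 0 0 1.75;0.45 0.0001 -0.0035 0 0 0 3.5;0.45 0.0002 -0.0053 0 0 0 5.25;0.45 0.0004 -0.007 0 0 0 7"

```text
time_s: 21.13
eef_pos: [0.5718, -0.0798, 0.141]
eef_rot: [0.002, 0.669, 0.743, 0.002]
wrist_force: [2.0, -1.3, -0.3]
opening: 0.274
grasp_force: 1.2
```

```bash
python3 tq.py
```

```text
21.1333 p [ 0.5718 -0.0798  0.141 ] yaw 96.01 F [ 1.96 -1.31 -0.31] M [-0.157 -0.42   0.015] op 0.274 q [-0.34  0.31  1.7   0.    1.13 -0.45]
pos ang -81.1 r 0.0593 Ft 1.73 Fr 1.6
```

The screw begins to grip at a tool angle of about -70°. I keep tightening while watching the pad force.

servo_tool:
  series: "0.45 0 -0.0018 0 0 0 1.75;0.45 0.0001 -0.0035 0 0 0 3.5;0.45 0.0002 -0.0053 0 0 0 5.25;0.45 0.0004 -0.007 0 0 0 7"

```text
time_s: 21.47
eef_pos: [0.565, -0.0804, 0.1411]
eef_rot: [0.002, 0.713, 0.701, 0.002]
wrist_force: [3.0, -0.4, -0.4]
opening: 0.278
grasp_force: 1.3
```

servo_tool:
  series: "0.45 0 -0.0018 0 0 0 1.75;0.45 0.0001 -0.0035 0 0 0 3.5;0.45 0.0002 -0.0053 0 0 0 5.25;0.45 0.0004 -0.007 0 0 0 7"

```text
time_s: 21.8
eef_pos: [0.5581, -0.0799, 0.1412]
eef_rot: [0.002, 0.755, 0.656, 0.002]
wrist_force: [3.0, -1.3, -0.5]
opening: 0.274
grasp_force: 1.7
```

servo_tool:
  series: "0.45 0 -0.0018 0 0 0 1.75;0.45 0.0001 -0.0035 0 0 0 3.5;0.45 0.0002 -0.0053 0 0 0 5.25;0.45 0.0004 -0.007 0 0 0 7"

```text
time_s: 22.13
eef_pos: [0.5514, -0.0786, 0.1413]
eef_rot: [0.002, 0.793, 0.609, 0.002]
wrist_force: [4.0, -2.2, -0.4]
opening: 0.274
grasp_force: 1.9
```

```bash
python3 tq.py; python3 sh.py | grep shaker
```

```text
22.1333 p [ 0.5514 -0.0786  0.1413] yaw 75.01 F [ 3.99 -2.18 -0.43] M [-0.332 -0.565 -0.001] op 0.274 q [-0.36  0.27  1.75  0.    1.12 -0.09]
pos ang -101.2 r 0.0585 Ft 4.33 Fr 1.36
tcp shaker [  -0.9 -158.1] to -28: ([52.2, -37.4, 22.1], [0.28, 0.26, -100.54])
bar [245, 148, 62, 9, 269] shaker [106.  24.]
bar [248, 157, 59, 21, 341] shaker [39.1 20.1]
cap [252, 151, 13, 14, 147] shaker [71.3 75.1]
cap [275, 153, 13, 14, 141] shaker [71.5  4. ]
```

servo_tool:
  series: "0.45 0 -0.0018 0 0 0 1.75;0.45 0.0001 -0.0035 0 0 0 3.5;0.45 0.0002 -0.0053 0 0 0 5.25;0.45 0.0004 -0.007 0 0 0 7"

```text
time_s: 22.52
eef_pos: [0.5438, -0.0758, 0.1408]
eef_rot: [0.001, 0.829, 0.56, 0.002]
wrist_force: [0.3, 0.2, -0.3]
opening: 0.275
grasp_force: 0.0
```

servo_tool:
  series: "0.45 0 -0.0018 0 0 0 1.75;0.45 0.0001 -0.0035 0 0 0 3.5;0.45 0.0002 -0.0053 0 0 0 5.25;0.45 0.0004 -0.007 0 0 0 7"

```text
time_s: 22.85
eef_pos: [0.5381, -0.0731, 0.1408]
eef_rot: [0.001, 0.861, 0.508, 0.002]
wrist_force: [0.9, -0.2, 1.2]
opening: 0.28
grasp_force: 0.0
```

servo_tool:
  series: "0.45 0 -0.0018 0 0 0 1.75;0.45 0.0001 -0.0035 0 0 0 3.5;0.45 0.0002 -0.0053 0 0 0 5.25;0.45 0.0004 -0.007 0 0 0 7"

```text
time_s: 23.18
eef_pos: [0.531, -0.0688, 0.1403]
eef_rot: [0.0, 0.891, 0.454, 0.001]
wrist_force: [0.3, 0.7, -0.6]
opening: 0.276
grasp_force: 0.0
```

```bash
python3 tq.py
```

```text
23.1833 p [ 0.531  -0.0688  0.1403] yaw 54.05 F [ 0.35  0.65 -0.58] M [-0.029  0.033 -0.043] op 0.276 q [-0.35  0.23  1.8   0.    1.11  0.28]
pos ang -123.7 r 0.0572 Ft -0.07 Fr -0.74
```

The force dropped to zero, so I look.

```bash
python3 hd.py; python3 sh.py | grep shaker; python3 -c "
from h import *
s=cam('side');t=cam('top')
a=np.hstack([cv2.resize(t['img'][140:240,250:383],(400,300)),cv2.resize(s['img'][130:230,270:403],(400,300))]);cv2.imwrite('pics/a4.png',a[...,::-1])
"
```

```text
side [318, 154, 7, 9, 47] ends [0.6249 0.096 ] [0.6056 0.0604] ang -118.5
side [335, 185, 10, 22, 96] ends [ 0.5576 -0.0348] [ 0.5092 -0.1054] ang -124.4
tcp shaker [ -22.  -149.9] to -28: ([39.4, -31.2, 21.3], [0.16, -0.01, -121.45])
bar [245, 148, 62, 9, 268] shaker [106.1  24.9]
bar [248, 158, 58, 20, 335] shaker [38.5 20.5]
cap [252, 151, 13, 14, 143] shaker [71.7 75.4]
cap [275, 153, 13, 14, 143] shaker [71.2  3.7]
```

View pics/a4.png

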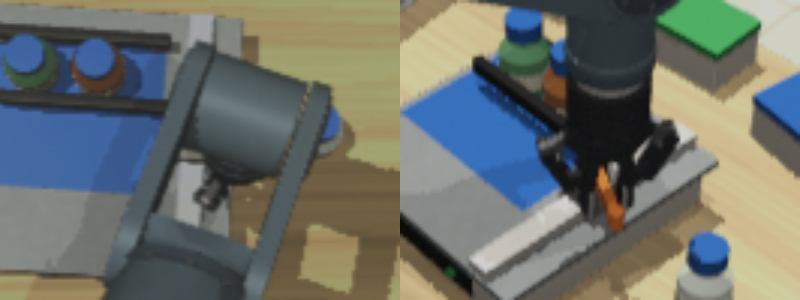

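The side crop shows the handle's end at (616,220), i.e. side pixel (342,203), still among the fingers. I compute its angle.

```bash
python3 -c "
from h import *
s=cam('side'); k=np.array([.5627,-.0212])
for u,v in((342,203),(342,202),(341,204)):
  p=ray(s,u,v,.13); d=p[:2]-k; print(p.round(4),np.hypot(*d).round(4),np.degrees(np.arctan2(d[1],d[0])).round(1))
P=pts(s); m=np.zeros((400,640),bool); m[180:215,325:350]=mask(s,(5,130,60),(22,255,255))[180:215,325:350]
q=P[m]; q=q[(q[:,2]>.1)&(q[:,2]<.15)]; d=q[:,:2]-k; r=np.hypot(d[:,0],d[:,1]); a=np.degrees(np.arctan2(d[:,1],d[:,0]))
for lo,hi in((.02,.04),(.04,.06),(.06,.075),(.07,.09)): w=(r>lo)&(r<hi); print(lo,w.sum(),np.median(a[w]) if w.any() else None)
o=ctrl.get_obs(); print(o['joint_efforts'])
"
```

```text
[ 0.5198 -0.0945  0.13  ] 0.0849 -120.3
[ 0.5227 -0.0919  0.13  ] 0.0812 -119.5
[ 0.5149 -0.0951  0.13  ] 0.088 -122.9
0.02 10 -118.70557176965485
0.04 29 -123.44131687408459
0.06 19 -122.36766813452066
0.07 36 -122.84661176823987
[ 3.38246219e-02 -4.25092077e+01 -3.06597769e+01  8.10228637e-03
 -9.22473082e-04 -1.48980907e-02]
```

The handle is at about -121°, so it did follow the fork. I advance in small steps to feel whether it is still tight.

servo_tool:
  series: "0.45 0 -0.0009 0 0 0 0.9;0.45 0 -0.0018 0 0 0 1.75"

```text
time_s: 23.65
eef_pos: [0.5295, -0.0679, 0.1399]
eef_rot: [-0.0, 0.898, 0.44, 0.001]
wrist_force: [-0.4, 0.2, -0.5]
opening: 0.274
grasp_force: 0.0
```

servo_tool:
  series: "0.45 0 -0.0009 0 0 0 0.9;0.45 0 -0.0018 0 0 0 1.75"

```text
time_s: 23.82
eef_pos: [0.5285, -0.067, 0.14]
eef_rot: [0.0, 0.905, 0.426, 0.001]
wrist_force: [2.2, -1.8, -2.3]
opening: 0.274
grasp_force: 1.6
```

servo_tool:
  series: "0.45 0 -0.0009 0 0 0 0.9;0.45 0 -0.0018 0 0 0 1.75"

```text
time_s: 23.98
eef_pos: [0.5275, -0.0661, 0.1401]
eef_rot: [0.001, 0.911, 0.412, 0.002]
wrist_force: [4.9, -3.4, -2.8]
opening: 0.275
grasp_force: 3.1
```

```bash
python3 tq.py; python3 hd.py
```

```text
23.9833 p [ 0.5275 -0.0661  0.1401] yaw 48.69 F [ 4.94 -3.39 -2.76] M [-0.426 -0.84   0.085] op 0.275 q [-0.35  0.22  1.82  0.    1.1   0.37]
pos ang -128.1 r 0.0571 Ft 5.97 Fr -0.38
side [318, 154, 5, 9, 34] ends [0.6254 0.0956] [0.6021 0.0649] ang -127.2
side [334, 184, 9, 23, 101] ends [ 0.5592 -0.0302] [ 0.5062 -0.1033] ang -126.0
```

servo_tool:
  series: "0.45 0 -0.0009 0 0 0 0.9;0.45 0 -0.0018 0 0 0 1.75"

```text
time_s: 24.25
eef_pos: [0.5261, -0.065, 0.1402]
eef_rot: [0.001, 0.917, 0.398, 0.002]
wrist_force: [-0.5, -0.4, 1.0]
opening: 0.272
grasp_force: 0.0
```

servo_tool:
  series: "0.45 0 -0.0009 0 0 0 0.9;0.45 0 -0.0018 0 0 0 1.75"

```text
time_s: 24.42
eef_pos: [0.5235, -0.0629, 0.1397]
eef_rot: [-0.001, 0.923, 0.384, 0.001]
wrist_force: [-0.4, -0.6, 0.1]
opening: 0.274
grasp_force: 0.0
```

```bash
python3 tq.py
```

```text
24.4167 p [ 0.5235 -0.0629  0.1397] yaw 45.19 F [-0.38 -0.56  0.09] M [0.006 0.007 0.01 ] op 0.274 q [-0.35  0.21  1.82  0.    1.1   0.44]
pos ang -133.2 r 0.0572 Ft 0.11 Fr 0.67
```

```bash
cat > ha.py <<'E'
from h import *
s=cam('side'); k=np.array([.5627,-.0212]); P=pts(s); m=np.zeros((400,640),bool); m[170:220,322:352]=mask(s,(5,130,60),(22,255,255))[170:220,322:352]
q=P[m]; q=q[(q[:,2]>.1)&(q[:,2]<.15)]; d=q[:,:2]-k; r=np.hypot(d[:,0],d[:,1]); a=np.degrees(np.arctan2(d[:,1],d[:,0])); w=r>.06
print('handle',np.median(a[w]),w.sum(),r.max())
E
python3 ha.py; python3 sh.py | grep -E "bar|cap"
```

```text
handle -129.1401288659166 60 0.09391547950057719
bar [245, 148, 62, 9, 268] shaker [106.   25.3]
bar [248, 157, 56, 21, 330] shaker [38.6 23.5]
cap [252, 151, 13, 14, 146] shaker [71.3 75.2]
cap [275, 153, 13, 14, 142] shaker [71.4  4. ]
```

servo_tool:
  series: "0.45 0 -0.0009 0 0 0 0.9;0.45 0 -0.0018 0 0 0 1.75"

```text
time_s: 24.68
eef_pos: [0.5226, -0.0618, 0.1399]
eef_rot: [-0.0, 0.929, 0.37, 0.001]
wrist_force: [0.1, 0.3, -0.1]
opening: 0.274
grasp_force: 0.2
```

servo_tool:
  series: "0.45 0 -0.0009 0 0 0 0.9;0.45 0 -0.0018 0 0 0 1.75"

```text
time_s: 24.85
eef_pos: [0.5219, -0.0609, 0.14]
eef_rot: [0.0, 0.935, 0.356, 0.001]
wrist_force: [2.1, -2.4, -2.3]
opening: 0.275
grasp_force: 1.9
```

The handle is at about -129°, roughly 1 rad past first grip and about 90 N, which is firm without strain. I centre the fork, rise and move away.

servo_tool:
  series: "0.45 0 0.003 0 0 0 0;0.4 0 0.005 0 0 0 0;0.35 0 0.005 -0.008 0 0 0;0.3 0 0.005 -0.025 0 0 0;0.3 0 0.005 -0.05 0 0 0;0.3 0 0.005 -0.08 0 0 0;0.3 0 0.005 -0.1 0 0 0;0.3 0.02 0.005 -0.12 0 0 0;0.3 0.02 0.005 -0.12 0 0 0"

```text
time_s: 25.6
eef_pos: [0.543, -0.0507, 0.2658]
eef_rot: [0.002, 0.934, 0.357, 0.005]
wrist_force: [0.1, 0.5, 1.5]
opening: 0.352
grasp_force: 0.0
```

```bash
python3 ha.py; python3 -c "
from h import *
st(); print(rel([.33,.22,.27],90))"
```

```text
handle -131.5100888047956 59 0.09550628294253113
25.65 p [ 0.5414 -0.051   0.2632] yaw 41.85 F [-0.13  0.17  0.3 ] M [-0.02  -0.001 -0.002] op 0.348 q [-0.31  0.1   1.68  0.    1.35  0.53]
([23.4, -342.9, -8.5], [0.41, -0.15, -48.15])
```

servo_tool:
  series: "0.3 0.002 -0.03 -0.008 0 0 0;0.3 0.004 -0.06 -0.008 0 0 0;0.3 0.006 -0.09 -0.008 0 0 0;0.3 0.008 -0.12 -0.008 0 0 0;0.3 0.01 -0.15 -0.008 0 0 0;0.3 0.012 -0.18 -0.008 0 0 0;0.3 0.014 -0.21 -0.008 0 0 0;0.3 0.016 -0.24 -0.008 0 0 0;0.3 0.018 -0.27 -0.008 0 0 0;0.3 0.02 -0.29 -0.008 0 0 0;0.3 0.02 -0.3 -0.008 0 0 0;0.3 0.02 -0.3 -0.008 0 0 0"

```text
time_s: 26.65
eef_pos: [0.3529, 0.1866, 0.267]
eef_rot: [-0.0, 0.934, 0.358, 0.0]
wrist_force: [1.1, 0.3, -0.6]
opening: 0.351
grasp_force: 0.0
```

```bash
python3 ha.py; python3 sh.py; python3 -c "
from h import *
s=cam('side');t=cam('top')
a=np.hstack([cv2.resize(t['img'][130:245,225:378],(400,300)),cv2.resize(s['img'][125:240,245:398],(400,300))]);cv2.imwrite('pics/a5.png',a[...,::-1])
"
```

```text
handle -131.7386559821682 59 0.09514809704034544
26.7 p [0.354  0.1858 0.2672] yaw 41.89 F [ 0.09  0.63 -0.3 ] M [-0.006  0.025 -0.034] op 0.35 q [ 0.18 -0.25  2.    0.    1.39  1.02]
tcp shaker [-218.2   90.2] to -28: ([-6.5, 268.8, 148.4], [0.09, 0.01, -133.66])
bar [245, 148, 62, 8, 271] shaker [106.   25.5]
bar [248, 157, 64, 22, 358] shaker [37.2 16.4]
cap [252, 151, 13, 14, 148] shaker [71.1 75.1]
cap [275, 153, 13, 14, 142] shaker [71.1  3.9]
```

View pics/a5.png

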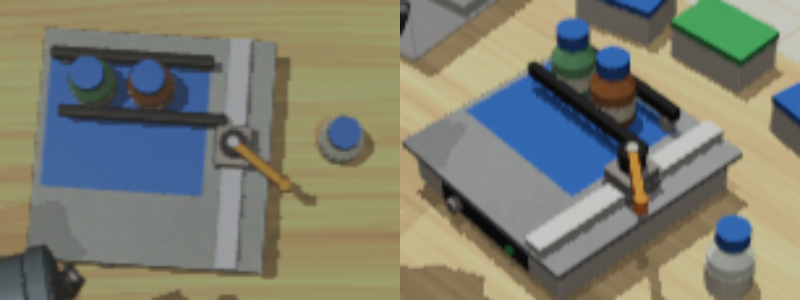

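Both bottles stand upright between the bars at crop (90,82) and (150,85), and the handle points back-right to (287,185). The hand is clear. I check the gap between the bars once and then hand in.

```bash
python3 -c "
from h import *
t=cam('top'); g=t['img'].max(2).astype(float); x=np.array([np.cos(PSI),np.sin(PSI)])
def c(u,a,b):
    w=np.clip(110-g[a:b,u],0,None); return ray(t,u,(w*np.arange(a,b)).sum()/w.sum(),.115)[:2]@x
d=[c(u,147,161)-c(u,167,182) for u in range(294,304)]; print(np.round(np.array(d)*1e3,1),np.median(d))
for u in (296,300): print(g[145:184,u].astype(int).tolist())
"
```

```text
[64.8 66.  67.7 70.3 70.3 70.5 70.  69.8 69.7 70.1] 0.06989088725384196
[129, 130, 131, 131, 127, 96, 51, 51, 58, 43, 45, 87, 103, 151, 154, 153, 153, 138, 99, 94, 94, 94, 95, 95, 104, 144, 157, 150, 60, 52, 58, 53, 47, 103, 156, 157, 155, 155, 155]
[128, 130, 129, 129, 130, 123, 57, 50, 58, 55, 40, 51, 85, 152, 154, 153, 153, 152, 153, 153, 154, 152, 155, 155, 155, 155, 157, 148, 68, 50, 57, 61, 39, 65, 102, 154, 156, 155, 155]
```

The bars' centres are 70.1 mm apart and 70 mm means snug.

```bash
python3 -c "
from bench import ctrl
print(ctrl.hand_in())"
```

```text
the job is handed in; nothing more can be done
None
```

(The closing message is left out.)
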